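Back the capsule press off by one turn

TASK

Raise the plunger of the little coin-capsule press: push its hand wheel round counter-clockwise (seen from above) by the upright handle, through exactly one full turn, so that the handle stands again just where it stood at the start. Push gently with a fingertip, without shifting, tipping or lifting the press, leave the frames, jar, cup and penlight as they are, and let go of the wheel at the end.

Things in the scene. Friction and masses are not known exactly. Their poses are not given: they have to be found in the camera images.
- press: Bench screw press, 6 kg, standing loose on the slab: grey base 160 x 150 x 28 mm (x, y, z), two steel columns, a crosshead 48 x 110 mm whose top is at height 140 mm, and on top of that a level steel hand wheel. Origin at the centre of the underside of the base; z up. A sideways push of about 20 N at the handle would begin to tip or slide it.
- hub (a point): Point on the vertical axis of the hand wheel, 185 mm above the slab, level with the middle of the handle. Nothing is there: the hub's top is at 161 mm. The rim (122 mm outer diameter, 12 mm thick bar) and the three spokes have their tops at 159 mm or lower.
- handle (a point): Middle of the wheel's upright handle, a dark wooden cylinder 16 mm in diameter that stands on the rim from 162 to 208 mm above the slab, its axis 55 mm from the wheel's axis. It is a sleeve that spins freely on its pin, as crank handles do. This point lies on the handle's axis, 185 mm above the slab.
- wheel (a joint): Angle of the hand wheel (rad), growing counter-clockwise seen from above and counting on past a full turn (it does not wrap); 0 when the handle lies towards the press's own +x. It starts somewhere from 0 to 1.5; stops are at -0.3 and 14. It turns with about 1 N at the handle and stays where it is left. Each turn raises the plunger 6 mm.
- stand: Walnut slotted stand, about 150 mm long (y) and 130 mm deep, with four upright brass frames 112 mm wide, tops at 132 mm; loose. Origin under the stand, at the underside.
- jar: Squat green glass jar with cork, 76 mm in diameter and 76 mm tall, loose. Origin at the centre of its underside.
- cup: Copper cup, 72 mm in diameter at the rim and 75 mm tall, loose. Origin at the centre of its underside.
- penlight: Chrome penlight lying on the slab, 16 mm thick and 133 mm long (along its x), loose. Origin at its middle, at the underside.

How it is judged (in metres and radians):
On the way:
1. the wheel has been pushed about half way round, counter-clockwise (distance of handle from where it was at the start of the episode above 0.09625 m and value of joint wheel above 2 rad), for 0.05 s.
At the end, for the whole second after the job is handed in: The wheel has gone counter-clockwise once round: the handle is within 10 mm (about 10 degrees) of where it stood at the start, at rest, one turn on and not two; the press stands upright within 12 mm of its place, and stand, jar, cup and penlight within 15 mm of theirs (distance of handle from where it was at the start of the episode below 0.01 m and value of joint wheel between 5.5 and 9 rad and velocity of joint wheel between -0.05 and 0.05 rad/s and distance of press from where it was at the start of the episode below 0.012 m and angle between press's own z axis and vertical below 0.05 rad and distance of each of stand, jar, cup, penlight from where it was at the start of the episode below 0.015 m); the robot touches nothing.
It fails at once if the press is shifted more than 12 mm, lifted or tipped (distance of press from where it was at the start of the episode above 0.012 m or angle between press's own z axis and vertical above 0.1 rad).
It fails at once if the press or its wheel is pushed or squeezed with more than 20 N (contact force between any of the fingers, the arm and press above 20 N).
It fails at once if the stand, jar, cup or penlight is moved more than 15 mm (distance of any of stand, jar, cup, penlight from where it was at the start of the episode above 0.015 m).
It also fails if it takes over 56 s, if anything falls off the work surface, if the arm or the gripper's body presses on something with over 40 N, if the wrist force passes 120 N, or if a joint passes its speed limit or range.

ROBOT

A 7-joint arm with a two-finger parallel gripper is mounted at the origin on the work surface. World frame = base frame: x ahead of the robot, y to its left, z up, the work surface at z = 0. Lengths are in m, angles in degrees, forces in N, time in s.
With the tool pointing down it reaches from about 0.4 to 0.85 m from the base axis. Payload 10.4 kg.
Tool frame: the origin (TCP) lies at the very end of the fingers, on their centre line; the grasp point (between the pads) lies 19 mm behind it (bot.pinch_z is the distance from the TCP to the grasp point, in m); z points along the fingers, y is the line along which they close (so a half turn about z gives the same grasp; the last joint's range is limited). The gripper opens to 87 mm and grips with 3 to 60 N. Pads are 19 mm wide; open, the fingers measure 117 mm over their backs; the gripper's body (75 mm by 190 mm) begins 51 mm behind the grasp point.
Start: joints at [75.023, 19.034, -3.707, 83.658, 1.238, 77.344, -5.071], TCP at [0.148, -0.607, 0.223] pointing down, gripper open.
Joint ranges: [-148.97, 148.97], [-28.65, 121.19], [-84.17, 76.75], [9.2, 138.47], [-72.65, 252.65], [3.7, 117.97], [-149.18, 149.18]. Speed limits (degrees/s): [127.2, 127.2, 159.86, 159.86, 180, 180, 180].

INTERFACE

Orientations are given as a 3x3 rotation matrix whose columns are the frame's x, y, z axes.
In Python, from workcell import bot gives the robot as it stands.
- The arm moves only by the shell command python3 -m inch 'ROWS'. ROWS is JSON, a list of rows, each a list of 7 numbers: the shift along the tool's x, y, z in mm, then the turn, a rotation vector about the tool's x, y, z in rad, then the gripper command: -1 is shut, 1 is fully open, values between are in proportion. A call has 1 to 10 rows; each row shifts and turns the commanded pose from where the row before left it, along the tool's axes as they then stand; what a row does not reach is not made up. A row lasts 1/12 s, in which the tool goes at most 41.7 mm and 7.16 degrees, less where a joint would pass 70% of its speed; a pose out of reach is approached as far as the arm can. A call is refused whole if a number of a shift passes 41.7 or a number of a turn 0.125, either way. A call with a gripper value outside its range is refused whole. The fingers move at their own pace and stop on an object; the grip force is fixed at half the most. Time passes only in rows, so rows that do not move let the fingers close. It gives the time, the measured TCP pose, the force, the opening and the grip force at its end, in the units of the state.
- bot.state(): the state, without advancing time (a new reading comes with each control period).
- bot.get_image(name): name is "side" or "top"; returns a dict with "frame" (420x560x3 uint8, red, green, blue), "fx", "fy", "cx", "cy" (pixels), "origin" and "orientation" of the camera in the world. Camera axes: x right, y up, looking along -z (the intrinsics and any distortion apply to the point x, -y, -z); pixel columns grow to the right and rows downward; lengths in m; the calibration is good to about 2 mm. A picture is of the moment at which its call begins. There is no depth.
- bot.hand_in(): hands the job in; it is judged then, once.
Trained networks look in the newest picture that a camera, given by its name, has taken for a name from the list of things; names that differ only in an ending like _2 or _b are one class to them, and where a whole thing is asked for, a point or a joint stands for the part that bears it (a point fixed in the world has none). Each returns a list of dicts, best first, with "score" (0 to 1); they miss things now and then, are a little off and sometimes report something else, mostly with a low value. They report only what shows in the picture. A call takes as long as a camera call.
- bot.boxes_of(camera, query): "xyz" ([x, y, z] in m, in world coordinates, good to about 4 mm: the middle of the surface that is visible of it).
- bot.cut_out(camera, query): "pixels" (420x560 bool, what is visible of it).
- bot.landmark_of(camera, query): "xyz" ([x, y, z] in m, in world coordinates, good to about 4 mm: a listed point, or the origin of a listed thing).
The state is a dict: "time_s": time; "qpos": joint angles; "dq": joint speeds; "effort": joint torques, N m; "tcp_pos": TCP position; "ee_rot": TCP orientation; "contact_force": force on the tool from outside, world axes, zero at the start; "wrist_torque": the same for the moment, N m; "grip_width": finger opening in m; "grip_force": force on a finger pad.
Only numpy, scipy, OpenCV 4.12 (cv2) and the standard library are available. Lean on these libraries where they do the work, as an engineer would, in place of code of your own. Each camera call takes 0.05 s, during which the arm holds its last target. There are 200 camera calls.

## Working session

There is one attempt and no reset: what is moved stays moved. The work goes in short steps, Python scripts to look and compute and a shell command to move; the robot and the scene stay as the last step left them, time stands still between calls to the robot, and variables do not carry over. Pictures are saved under pics/ and viewed, at most 10 in all, crops included, and the job is handed in when it is done.

```bash
mkdir -p pics; python3 - <<'E'
from workcell import bot
import cv2,numpy as np
np.set_printoptions(precision=4,suppress=True)
for c in("side","top"):
    d=bot.get_image(c); cv2.imwrite(f"pics/{c}0.png",d["frame"][:,:,::-1])
    print(c,d["fx"],d["cx"],d["cy"],np.array(d["origin"]),np.array(d["orientation"]).tolist(),[k for k in d])
    for q in("press","hub","handle","stand","jar","cup","penlight"):
        print(q,[(np.round(r["xyz"],4).tolist(),round(r["score"],2)) for r in bot.landmark_of(c,q)[:2]])
s=bot.state();print(s["time_s"],s["tcp_pos"],np.array(s["ee_rot"]),s["contact_force"],s["grip_width"])
E
```

```text
side 378.887021349094 270.45269851456663 204.01622655880564 [0.6005 0.6059 0.7941] [[-0.9987053720156536, 0.0424512312683789, -0.028026288924390345], [-0.049957867473730946, -0.7147657944924287, 0.6975772863999258], [0.00958078204281521, 0.6980743169515732, 0.7159612116784279]] ['frame', 'fx', 'fy', 'cx', 'cy', 'origin', 'orientation']
press [([0.5909, 0.0919, -0.002], 0.78)]
hub [([0.5932, 0.0952, 0.1861], 0.58)]
handle [([0.6358, 0.1327, 0.1868], 0.64)]
stand [([0.5078, -0.3648, 0.0003], 0.69)]
jar [([0.4376, 0.2988, -0.0031], 0.89)]
cup [([0.6118, 0.2971, -0.0004], 0.92)]
penlight [([0.793, 0.0615, 0.0004], 0.77)]
top 430.3835405600889 277.5770655336387 205.5795298179377 [ 0.509  -0.0329  1.134 ] [[-0.01475689650495243, 0.9944423765924676, -0.10424295488265567], [-0.9998908801805222, -0.014605628119539488, 0.0022143529652332945], [0.0006795125922631636, 0.1042642568877704, 0.9945493969624024]] ['frame', 'fx', 'fy', 'cx', 'cy', 'origin', 'orientation']
press [([0.5885, 0.0953, 0.0046], 0.6)]
hub [([0.5908, 0.0961, 0.184], 0.84), ([0.5889, 0.0931, 0.0016], 0.24)]
handle [([0.635, 0.129, 0.1829], 0.77)]
stand [([0.5148, -0.3659, -0.0012], 0.56)]
jar [([0.4457, 0.3031, 0.0008], 0.78), ([0.6144, 0.2958, 0.001], 0.49)]
cup [([0.6168, 0.2956, 0.0017], 0.89)]
penlight [([0.7974, 0.0655, 0.0044], 0.73), ([0.5889, 0.0927, 0.0018], 0.26)]
0.8 [ 0.1478 -0.6073  0.2226] [[ 0.9716  0.2365  0.    ]
 [ 0.2365 -0.9716 -0.0001]
 [-0.      0.0001 -1.    ]] [-0.8425 -0.1451  0.1773] 0.08668690533875963
```

View pics/top0.png

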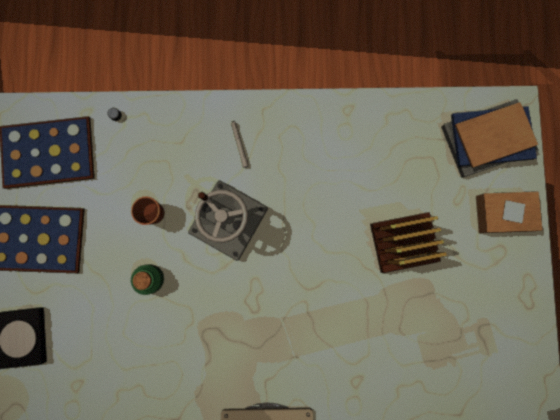

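View pics/side0.png

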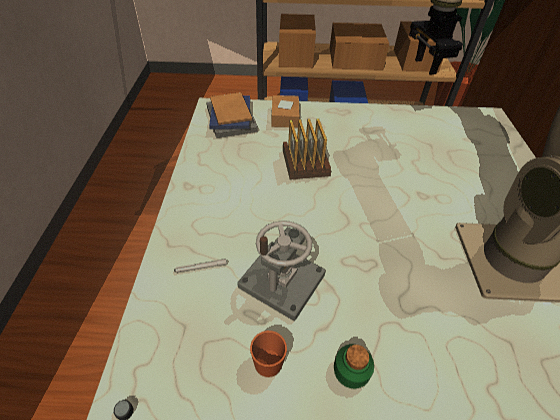

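The top picture shows the press hub at about (220,216) and the handle at (203,196), which is towards +x/+y. That matches the networks: hub (0.592, 0.0955), handle (0.6355, 0.131), so r≈56 mm and angle ≈39°. The side view agrees, with the handle at (264,243) and the area around the wheel clear. I'll shut the gripper, align the tool with the world axes and travel at about z 0.30.

```bash
python3 -m inch '[[0,0,-40,0,0,0.12,-1],[0,0,-40,0,0,0.119,-1],[20,-28,0,0,0,0,-1],[20,-28,0,0,0,0,-1],[20,-28,0,0,0,0,-1],[20,-28,0,0,0,0,-1],[20,-28,0,0,0,0,-1],[20,-28,0,0,0,0,-1],[20,-28,0,0,0,0,-1],[20,-28,0,0,0,0,-1]]'; python3 -c "
from workcell import bot;s=bot.state();print(s['qpos'],s['ee_rot'])"
```

```text
time_s: 1.63
tcp_pos: [0.3086, -0.3818, 0.3028]
ee_rot: [[1.0, -0.0, 0.0], [-0.0, -1.0, -0.001], [0.0, 0.001, -1.0]]
contact_force: [0.8, -1.4, 0.1]
grip_width: 0.0286
grip_force: 0.0
[ 58.77694123   0.81318918 -13.15613776  95.30450752   0.20603094
  83.87085441 -44.4146234 ] [[ 9.99999955e-01 -2.58700115e-04  1.54069206e-04]
 [-2.58599783e-04 -9.99999755e-01 -6.50883984e-04]
 [ 1.54237552e-04  6.50844113e-04 -9.99999776e-01]]
```

```bash
python3 -m inch '[[21,-29,0,0,0,0,-1],[21,-29,0,0,0,0,-1],[21,-29,0,0,0,0,-1],[21,-29,0,0,0,0,-1],[21,-29,0,0,0,0,-1],[21,-29,0,0,0,0,-1],[21,-29,0,0,0,0,-1],[21,-29,0,0,0,0,-1],[21,-29,0,0,0,0,-1],[21,-29,0,0,0,0,-1]]'; python3 -m inch '[[21,-29,0,0,0,0,-1],[21,-29,0,0,0,0,-1],[21,-29,0,0,0,0,-1],[21,-29,0,0,0,0,-1],[21,-29,0,0,0,0,-1],[21,-28,0,0,0,0,-1],[0,0,20,0,0,0,-1],[0,0,20,0,0,0,-1],[0,0,15,0,0,0,-1],[0,0,0,0,0,0,-1]]'
python3 - <<'E'
from workcell import bot
import cv2,numpy as np
d=bot.get_image("side");im=d["frame"][120:330,180:400,::-1];cv2.imwrite("pics/s1.png",cv2.resize(im,None,fx=2.5,fy=2.5))
for c in("side","top"):
  bot.get_image(c)
  for q in("hub","handle"): print(c,q,[(np.round(r["xyz"],4).tolist(),round(r["score"],2)) for r in bot.landmark_of(c,q)[:1]])
s=bot.state();print(s["tcp_pos"],s["qpos"])
E
```

```text
time_s: 2.47
tcp_pos: [0.5187, -0.0918, 0.3029]
ee_rot: [[1.0, -0.001, 0.001], [-0.001, -1.0, -0.0], [0.001, 0.0, -1.0]]
contact_force: [1.2, -0.7, -0.0]
grip_width: 0.0006
grip_force: 0.0
time_s: 3.3
tcp_pos: [0.6427, 0.0792, 0.2439]
ee_rot: [[1.0, 0.0, -0.005], [0.0, -1.0, -0.001], [-0.005, 0.001, -1.0]]
contact_force: [-0.4, 0.1, -0.7]
grip_width: 0.0006
grip_force: 0.0
side hub [([0.5941, 0.0958, 0.1866], 0.65)]
side handle [([0.6326, 0.1284, 0.1855], 0.83)]
top hub []
top handle []
[0.64438551 0.07965992 0.24877938] [  15.90517076   25.84063415  -38.15881076   75.84092446   15.7573987
   83.46225841 -111.19867195]
```

View pics/s1.png

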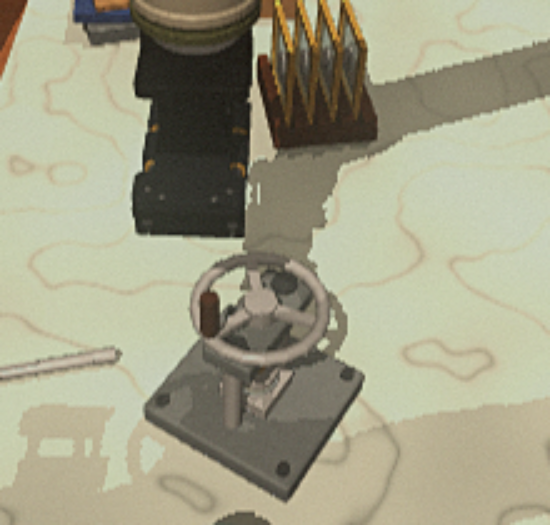

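The handle is at crop (209,313) and the hub at (262,303). The black gripper ends at about (190,235) and I can't make out any fingers, so I'll project the TCP into a fresh picture to check.

```bash
cat > h.py <<'E'
from workcell import bot
import cv2,numpy as np
def proj(d,p):
    q=np.array(d["orientation"]).T@(np.array(p)-d["origin"]); q=q*[1,-1,-1]
    return np.array([d["fx"]*q[0]/q[2]+d["cx"],d["fy"]*q[1]/q[2]+d["cy"]])
def look(name):
    d=bot.get_image("side");s=bot.state()
    im=cv2.resize(d["frame"][60:330,180:400,::-1],None,fx=2,fy=2)
    for p,c in((s["tcp_pos"],(0,0,255)),((.593,.0957,.161),(255,0,0))):
        u=(proj(d,p)-[180,60])*2; cv2.circle(im,tuple(int(v) for v in u),3,c,-1)
    cv2.imwrite(f"pics/{name}.png",im)
    for q in("hub","handle"): print(q,[(np.round(r["xyz"],4).tolist(),round(r["score"],2)) for r in bot.landmark_of("side",q)[:1]])
    print(s["time_s"],np.round(s["tcp_pos"],4),np.round(s["contact_force"],1),round(s["qpos"][6],1))
E
python3 -c "
from h import *;look('s2')"
```

```text
hub [([0.5946, 0.0951, 0.1864], 0.71)]
handle [([0.6356, 0.1335, 0.1878], 0.85)]
3.7 [0.6443 0.0796 0.2485] [ 0.2 -0.5  0. ] -111.2
```

View pics/s2.png

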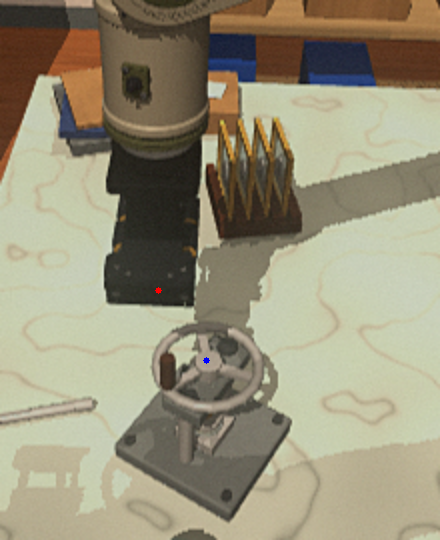

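The fingers are hidden by the gripper body (190 mm wide along y); the projected TCP at (158,291) is consistent with that. I'll turn the tool −90° about its z. That puts the wide side along x so the side camera can see the fingers, and it re-centres joint 7.

```bash
python3 -m inch '[[0,0,0,0,0,-0.12,-1],[0,0,0,0,0,-0.12,-1],[0,0,0,0,0,-0.12,-1],[0,0,0,0,0,-0.12,-1],[0,0,0,0,0,-0.12,-1],[0,0,0,0,0,-0.12,-1],[0,0,0,0,0,-0.12,-1],[0,0,0,0,0,-0.12,-1],[0,0,0,0,0,-0.12,-1],[0,0,0,0,0,-0.12,-1]]'; python3 -m inch '[[0,0,0,0,0,-0.12,-1],[0,0,0,0,0,-0.12,-1],[0,0,0,0,0,-0.12,-1],[0,0,0,0,0,-0.011,-1],[0,2,20,0,0,0,-1],[0,2,20,0,0,0,-1],[0,0,20,0,0,0,-1],[0,0,10,0,0,0,-1],[0,0,0,0,0,0,-1]]'
python3 -c "
from h import *;look('s3')"
```

```text
time_s: 4.63
tcp_pos: [0.644, 0.0795, 0.2477]
ee_rot: [[0.357, 0.934, 0.0], [0.934, -0.357, -0.0], [-0.0, 0.0, -1.0]]
contact_force: [0.3, 0.2, -0.2]
grip_width: 0.0004
grip_force: 0.0
time_s: 5.38
tcp_pos: [0.647, 0.0791, 0.1752]
ee_rot: [[0.002, 1.0, -0.003], [1.0, -0.002, -0.001], [-0.001, -0.003, -1.0]]
contact_force: [-0.1, -0.0, 0.7]
grip_width: 0.0006
grip_force: 0.0
hub [([0.5933, 0.0943, 0.1862], 0.82)]
handle [([0.5118, -0.3657, 0.0008], 0.65)]
5.4333 [0.6476 0.0794 0.1771] [-0.6 -0.4  1. ] -27.8
```

View pics/s3.png

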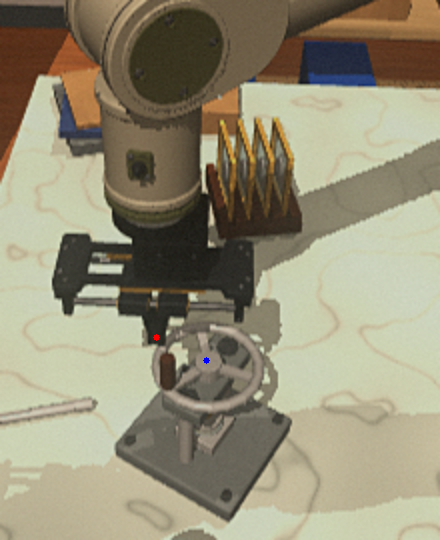

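The fingertip projects at (156,338), right on the visible finger. The handle, at (167,370), hasn't been touched. I'll compute the circular path now; tool x is world y and tool y is world x.

```bash
cat > path.py <<'E'
import sys,numpy as np
from workcell import bot
# a1 step n : rows from the present position along the circle
hub=np.array([593,95.5]);R=55
st,n=float(sys.argv[1]),int(sys.argv[2]);p=np.array(bot.state()["tcp_pos"][:2])*1e3;r=p-hub
a=np.degrees(np.arctan2(r[1],r[0]));print("now",a,np.hypot(*r))
out=[]
for i in range(n):
    a+=st;t=hub+R*np.array([np.cos(np.radians(a)),np.sin(np.radians(a))])
    d=np.round(t-p,1);p=p+d;out.append(f"[{d[1]:g},{d[0]:g}]")
    if i%10==9: print(round(a),",".join(out));out=[]
E
python3 path.py 3 10; python3 path.py 6 60
```

```text
now -15.696143917463083 57.61379631248096
14 [3.5,-1.8],[2.8,0.5],[2.9,0.5],[2.8,0.2],[2.9,0.1],[2.9,-0],[2.9,-0.2],[2.8,-0.3],[2.9,-0.5],[2.8,-0.7]
now -15.696143917463083 57.61379631248096
44 [6.3,-1.3],[5.7,0.7],[5.8,0.1],[5.7,-0.5],[5.7,-1.2],[5.5,-1.7],[5.3,-2.3],[5,-2.8],[4.7,-3.3],[4.3,-3.8]
104 [3.9,-4.2],[3.4,-4.7],[3,-4.9],[2.4,-5.2],[1.8,-5.5],[1.3,-5.6],[0.7,-5.7],[0,-5.8],[-0.5,-5.7],[-1.1,-5.7]
164 [-1.7,-5.5],[-2.3,-5.2],[-2.8,-5.1],[-3.4,-4.7],[-3.8,-4.3],[-4.2,-3.9],[-4.6,-3.4],[-5,-3],[-5.2,-2.4],[-5.4,-1.8]
224 [-5.7,-1.3],[-5.7,-0.7],[-5.7,-0],[-5.8,0.5],[-5.6,1.1],[-5.5,1.8],[-5.3,2.2],[-5,2.8],[-4.7,3.4],[-4.3,3.8]
284 [-3.9,4.2],[-3.5,4.6],[-2.9,5],[-2.4,5.2],[-1.9,5.5],[-1.2,5.6],[-0.7,5.7],[-0.1,5.7],[0.6,5.8],[1.1,5.6]
344 [1.7,5.5],[2.3,5.3],[2.8,5],[3.3,4.7],[3.8,4.4],[4.3,3.9],[4.6,3.4],[4.9,2.9],[5.3,2.4],[5.4,1.9]
```

```bash
python3 -m inch '[[3.5,-1.8,0,0,0,0,-1],[2.8,0.5,0,0,0,0,-1],[2.9,0.5,0,0,0,0,-1],[2.8,0.2,0,0,0,0,-1],[2.9,0.1,0,0,0,0,-1],[2.9,0,0,0,0,0,-1],[2.9,-0.2,0,0,0,0,-1],[2.8,-0.3,0,0,0,0,-1],[2.9,-0.5,0,0,0,0,-1],[2.8,-0.7,0,0,0,0,-1]]'; python3 path.py 6 50;python3 -c "
from h import *;look('s4')"
```

```text
time_s: 6.37
tcp_pos: [0.6457, 0.1091, 0.1775]
ee_rot: [[-0.0, 1.0, -0.0], [1.0, 0.0, -0.0], [-0.0, -0.0, -1.0]]
contact_force: [-0.3, -0.2, -0.1]
grip_width: 0.0004
grip_force: 0.0
now 14.465727230564184 54.456064623301714
74 [5.6,-1.2],[5.3,-2.3],[5,-2.8],[4.7,-3.4],[4.3,-3.8],[3.9,-4.2],[3.4,-4.6],[3,-5],[2.4,-5.2],[1.8,-5.5]
134 [1.2,-5.6],[0.7,-5.7],[0,-5.8],[-0.5,-5.7],[-1.1,-5.7],[-1.8,-5.5],[-2.3,-5.2],[-2.8,-5.1],[-3.3,-4.6],[-3.9,-4.4]
194 [-4.2,-3.8],[-4.6,-3.5],[-5,-2.9],[-5.2,-2.4],[-5.5,-1.8],[-5.6,-1.3],[-5.7,-0.6],[-5.8,-0.1],[-5.7,0.6],[-5.6,1.1]
254 [-5.5,1.7],[-5.3,2.3],[-5,2.9],[-4.7,3.3],[-4.3,3.8],[-3.9,4.3],[-3.4,4.6],[-3,4.9],[-2.4,5.3],[-1.8,5.4]
314 [-1.2,5.7],[-0.7,5.7],[-0.1,5.7],[0.6,5.8],[1.1,5.6],[1.8,5.5],[2.3,5.3],[2.8,5],[3.3,4.7],[3.8,4.3]
hub [([0.5958, 0.0926, 0.1862], 0.81)]
handle [([0.6345, 0.1308, 0.1853], 0.87)]
6.4167 [0.6455 0.1099 0.1776] [-0.6  0.4  0.6] -30.4
```

```bash
python3 -m inch '[[5.6,-1.2,0,0,0,0,-1],[5.3,-2.3,0,0,0,0,-1],[5,-2.8,0,0,0,0,-1],[4.7,-3.4,0,0,0,0,-1],[4.3,-3.8,0,0,0,0,-1],[3.9,-4.2,0,0,0,0,-1],[3.4,-4.6,0,0,0,0,-1],[3,-5,0,0,0,0,-1],[2.4,-5.2,0,0,0,0,-1],[1.8,-5.5,0,0,0,0,-1]]'; python3 path.py 6 10;python3 -c "
from h import *;look('s5')"
```

```text
time_s: 7.35
tcp_pos: [0.6073, 0.1485, 0.1776]
ee_rot: [[-0.0, 1.0, 0.0], [1.0, 0.0, -0.0], [-0.0, 0.0, -1.0]]
contact_force: [1.7, -0.4, 0.1]
grip_width: 0.0005
grip_force: 0.6
now 74.95375511991809 54.92046914698708
135 [1.3,-5.6],[0.6,-5.7],[-0,-5.8],[-0.6,-5.7],[-1.2,-5.6],[-1.8,-5.5],[-2.3,-5.3],[-2.9,-5],[-3.4,-4.6],[-3.8,-4.3]
hub [([0.5948, 0.0958, 0.1837], 0.84)]
handle [([0.5928, 0.1498, 0.186], 0.96)]
7.4 [0.6063 0.1491 0.1777] [-0.6  1.3  0.2] -34.5
```

View pics/s5.png

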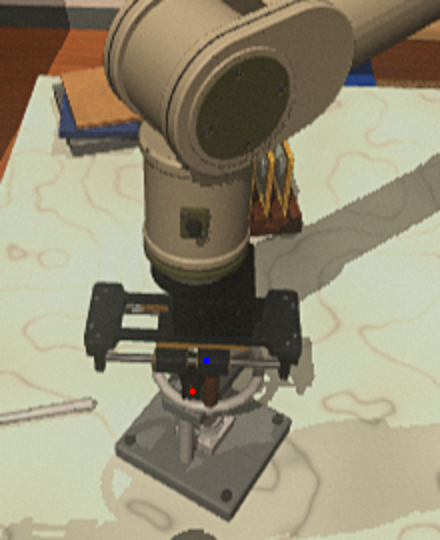

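The handle, at (210,388), is now just ahead of the finger at (192,391). The wheel is turning and the press hasn't moved. Carrying on round.

```bash
python3 -m inch '[[1.3,-5.6,0,0,0,0,-1],[0.6,-5.7,0,0,0,0,-1],[0,-5.8,0,0,0,0,-1],[-0.6,-5.7,0,0,0,0,-1],[-1.2,-5.6,0,0,0,0,-1],[-1.8,-5.5,0,0,0,0,-1],[-2.3,-5.3,0,0,0,0,-1],[-2.9,-5,0,0,0,0,-1],[-3.4,-4.6,0,0,0,0,-1],[-3.8,-4.3,0,0,0,0,-1]]'; python3 path.py 6 10;python3 -c "
from h import *;look('s6')"
```

```text
time_s: 8.33
tcp_pos: [0.5541, 0.1339, 0.1775]
ee_rot: [[-0.0, 1.0, -0.0], [1.0, 0.0, 0.0], [0.0, -0.0, -1.0]]
contact_force: [0.5, 0.3, 0.2]
grip_width: 0.0007
grip_force: 0.5
now 135.34564838680907 54.692685891913186
195 [-4.1,-4],[-4.7,-3.4],[-5,-2.8],[-5.2,-2.4],[-5.5,-1.7],[-5.7,-1.2],[-5.7,-0.5],[-5.7,-0],[-5.8,0.6],[-5.6,1.3]
hub [([0.5915, 0.0945, 0.1826], 0.66)]
handle [([0.5418, 0.1166, 0.1845], 0.66)]
8.3833 [0.5536 0.1331 0.1775] [ 1.3 -0.5  0.9] -32.9
```

```bash
python3 -m inch '[[-4.1,-4,0,0,0,0,-1],[-4.7,-3.4,0,0,0,0,-1],[-5,-2.8,0,0,0,0,-1],[-5.2,-2.4,0,0,0,0,-1],[-5.5,-1.7,0,0,0,0,-1],[-5.7,-1.2,0,0,0,0,-1],[-5.7,-0.5,0,0,0,0,-1],[-5.7,0,0,0,0,0,-1],[-5.8,0.6,0,0,0,0,-1],[-5.6,1.3,0,0,0,0,-1]]'; python3 path.py 6 10;python3 -c "
from h import *;look('s7')"
```

```text
time_s: 9.32
tcp_pos: [0.5407, 0.0805, 0.1776]
ee_rot: [[0.0, 1.0, 0.0], [1.0, -0.0, -0.0], [-0.0, 0.0, -1.0]]
contact_force: [0.8, 1.8, -0.6]
grip_width: 0.0008
grip_force: 0.8
now -163.99187787427218 54.42308951248084
-104 [-5.6,1.3],[-5.2,2.5],[-5,2.9],[-4.6,3.5],[-4.2,3.9],[-3.7,4.4],[-3.3,4.7],[-2.8,5],[-2.3,5.3],[-1.7,5.5]
hub [([0.5928, 0.0973, 0.1834], 0.77)]
handle [([0.5489, 0.0625, 0.1862], 0.85)]
9.3667 [0.541  0.0791 0.1774] [ 0.7 -0.4 -0.1] -26.3
```

```bash
python3 -m inch '[[-5.6,1.3,0,0,0,0,-1],[-5.2,2.5,0,0,0,0,-1],[-5,2.9,0,0,0,0,-1],[-4.6,3.5,0,0,0,0,-1],[-4.2,3.9,0,0,0,0,-1],[-3.7,4.4,0,0,0,0,-1],[-3.3,4.7,0,0,0,0,-1],[-2.8,5,0,0,0,0,-1],[-2.3,5.3,0,0,0,0,-1],[-1.7,5.5,0,0,0,0,-1]]'; python3 path.py 6 10;python3 -c "
from h import *;look('s8')"
```

```text
time_s: 10.3
tcp_pos: [0.5801, 0.0424, 0.1775]
ee_rot: [[0.0, 1.0, -0.0], [1.0, -0.0, -0.0], [-0.0, -0.0, -1.0]]
contact_force: [-0.3, 0.8, 0.3]
grip_width: 0.0004
grip_force: 0.6
now -103.60942699382687 54.631667447843526
-44 [-1.4,5.6],[-0.5,5.7],[0.2,5.8],[0.7,5.7],[1.3,5.6],[1.9,5.4],[2.5,5.2],[3,4.9],[3.5,4.6],[4,4.2]
hub [([0.5944, 0.0955, 0.1876], 0.69)]
handle [([0.5995, 0.0385, 0.1875], 0.91)]
10.35 [0.581  0.0419 0.1774] [-0.2 -0.8  0.1] -23.5
```

View pics/s8.png

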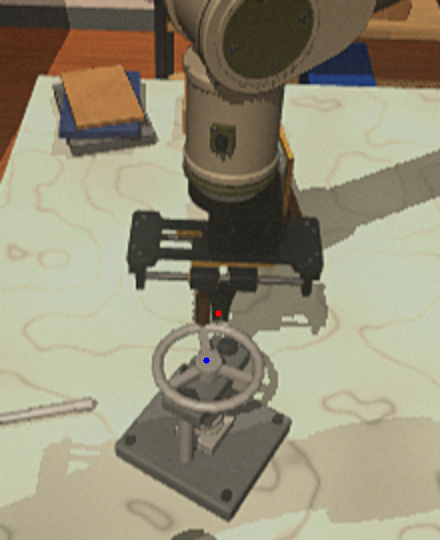

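The handle, at (202,308), is leading the finger at (218,314), and the press is still in place. Next arc.

```bash
python3 -m inch '[[-1.4,5.6,0,0,0,0,-1],[-0.5,5.7,0,0,0,0,-1],[0.2,5.8,0,0,0,0,-1],[0.7,5.7,0,0,0,0,-1],[1.3,5.6,0,0,0,0,-1],[1.9,5.4,0,0,0,0,-1],[2.5,5.2,0,0,0,0,-1],[3,4.9,0,0,0,0,-1],[3.5,4.6,0,0,0,0,-1],[4,4.2,0,0,0,0,-1]]'; python3 path.py 4 10;python3 -c "
from h import *;look('s9')"
```

```text
time_s: 11.28
tcp_pos: [0.6329, 0.0581, 0.1775]
ee_rot: [[0.0, 1.0, 0.0], [1.0, -0.0, -0.0], [-0.0, 0.0, -1.0]]
contact_force: [-0.8, -1.0, -0.3]
grip_width: 0.0002
grip_force: 0.5
now -43.14009508620486 54.6868953591456
-3 [2.7,2.8],[3,2.3],[3.3,2.1],[3.3,1.8],[3.5,1.7],[3.6,1.4],[3.6,1.1],[3.8,0.9],[3.8,0.6],[3.8,0.3]
hub [([0.5953, 0.0942, 0.1855], 0.93)]
handle [([0.6445, 0.0776, 0.1863], 0.71)]
11.3333 [0.6332 0.0592 0.1775] [-1.  -1.6  0.4] -25.7
```

```bash
python3 -m inch '[[2.7,2.8,0,0,0,0,-1],[3,2.3,0,0,0,0,-1],[3.3,2.1,0,0,0,0,-1],[3.3,1.8,0,0,0,0,-1],[3.5,1.7,0,0,0,0,-1],[3.6,1.4,0,0,0,0,-1],[3.6,1.1,0,0,0,0,-1],[3.8,0.9,0,0,0,0,-1],[3.8,0.6,0,0,0,0,-1],[3.8,0.3,0,0,0,0,-1]]'; python3 -m inch '[[3,0,0,0,0,0,-1],[3,-0.3,0,0,0,0,-1],[2.5,-0.5,0,0,0,0,-1],[2.5,-0.5,0,0,0,0,-1],[2,-0.5,0,0,0,0,-1],[1.5,-0.4,0,0,0,0,-1],[0,0,0,0,0,0,-1],[0,0,0,0,0,0,-1]]';python3 -c "
from h import *
for i in range(4): look('s10')"
```

```text
time_s: 12.27
tcp_pos: [0.6473, 0.0927, 0.1775]
ee_rot: [[-0.0, 1.0, -0.0], [1.0, 0.0, -0.0], [-0.0, -0.0, -1.0]]
contact_force: [0.3, -1.5, 0.7]
grip_width: 0.0007
grip_force: 0.7
time_s: 12.93
tcp_pos: [0.645, 0.1071, 0.1776]
ee_rot: [[-0.0, 1.0, 0.0], [1.0, 0.0, 0.0], [0.0, 0.0, -1.0]]
contact_force: [0.1, 0.1, -0.1]
grip_width: 0.0003
grip_force: 0.0
hub [([0.5972, 0.0939, 0.186], 0.55)]
handle [([0.6404, 0.1255, 0.1865], 0.57)]
12.9833 [0.6451 0.107  0.1776] [ 0.4 -0.6  0.9] -30.0
hub [([0.592, 0.0962, 0.1861], 0.98)]
handle [([0.6383, 0.124, 0.1872], 0.67)]
13.1333 [0.6451 0.1068 0.1776] [ 0.9 -0.3 -0.1] -30.0
hub [([0.5909, 0.093, 0.1876], 0.73)]
handle [([0.6413, 0.1303, 0.1867], 0.68)]
13.2833 [0.6451 0.1068 0.1776] [0.2 0.2 0.9] -30.0
hub [([0.5935, 0.096, 0.1864], 0.86)]
handle [([0.6404, 0.1236, 0.1827], 0.66)]
13.4333 [0.6451 0.1068 0.1775] [-0.5 -0.1  0.2] -30.0
```

The handle is about 6 mm short, so I'll push the rest of the way slowly. Then I'll back off clockwise, rise, and compare pixels with the starting picture.

```bash
python3 -m inch '[[2,-0.5,0,0,0,0,-1],[2,-0.5,0,0,0,0,-1],[1.2,-0.3,0,0,0,0,-1],[0.6,0,0,0,0,0,-1],[0,0,0,0,0,0,-1],[-5,0,0,0,0,0,-1],[-15,0,0,0,0,0,-1],[-10,0,0,0,0,0,-1],[0,0,0,0,0,0,-1],[0,0,0,0,0,0,-1]]'; python3 - <<'E'
from h import *
look('s11')
d=bot.get_image("side")["frame"];a=cv2.imread("pics/side0.png")[:,:,::-1]
def cen(f):
    c=f[200:270,240:300].astype(int); m=((c.max(2)<75)&(c[:,:,0]>c[:,:,2]+12)).astype(np.uint8)
    n,l,s,ce=cv2.connectedComponentsWithStats(m); i=1+s[1:,4].argmax(); return s[i],ce[i]+[240,200]
print(cen(a),cen(d))
c=lambda f:cv2.resize(f[200:270,220:320,::-1],None,fx=4,fy=4)
cv2.imwrite("pics/cmp.png",np.hstack([c(a),c(d)]))
u=[proj(bot.get_image("side"),(.593+.055*np.cos(t),.0957+.055*np.sin(t),.185)) for t in np.radians([39,49])];print(u)
E
```

```text
time_s: 14.37
tcp_pos: [0.6439, 0.0817, 0.1775]
ee_rot: [[0.002, 1.0, 0.0], [1.0, -0.002, -0.0], [-0.0, 0.0, -1.0]]
contact_force: [-0.0, 0.0, 0.3]
grip_width: 0.0005
grip_force: 0.0
hub [([0.5936, 0.0951, 0.1872], 0.58)]
handle [([0.6341, 0.1307, 0.1874], 0.9)]
14.4167 [0.6438 0.0827 0.1776] [0.1 0.2 0.6] -27.9
(array([ 20,  39,   8,  16, 102], dtype=int32), array([263.33333333, 247.08823529])) (array([ 20,  35,   8,  20, 108], dtype=int32), array([263.46296296, 246.26851852]))
[array([261.96366391, 245.29292574]), array([265.03655947, 248.14844906])]
```

View pics/cmp.png

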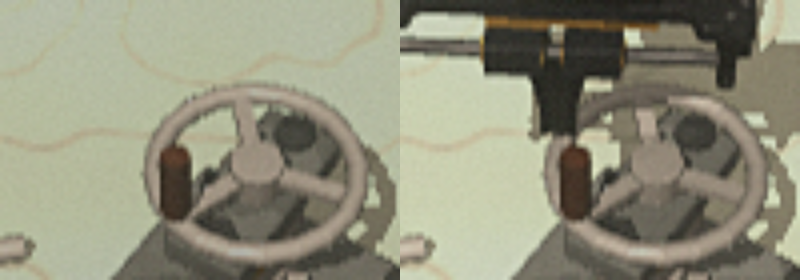

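In the before/after comparison the handle is at x≈176 and 175 in the 4x crop, the same place, and the spokes and base line up too. The finger is clear of the wheel. I'll rise and hand in.

```bash
python3 -m inch '[[0,0,-15,0,0,0,-1],[0,0,-20,0,0,0,-1],[0,0,-20,0,0,0,-1],[0,0,-20,0,0,0,-1],[0,0,-10,0,0,0,-1],[0,0,0,0,0,0,-1],[0,0,0,0,0,0,-1]]'; python3 -c "
from h import *;look('s12');print(bot.hand_in())"
```

```text
time_s: 15.25
tcp_pos: [0.6438, 0.0829, 0.2621]
ee_rot: [[-0.0, 1.0, 0.0], [1.0, 0.0, -0.0], [-0.0, 0.0, -1.0]]
contact_force: [0.4, -0.9, -0.7]
grip_width: 0.0005
grip_force: 0.0
hub [([0.5952, 0.0964, 0.1851], 0.71)]
handle [([0.6342, 0.1312, 0.1877], 0.58)]
15.3 [0.6435 0.0826 0.2613] [ 0.1 -0.1 -0.8] -26.1
the job is handed in; nothing more can be done
None
```

The wheel went once round counter-clockwise and the handle looks back where it started (within about 1 mm in the pictures); the press did not visibly move, the gripper is clear, and I handed the job in at 15.3 s, though it returned no verdict.

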